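# Open the combination-locked capsule box

## Robot

A 6-joint arm with a two-finger parallel gripper is mounted at the origin on a cart in front of the work surface, level with it; the furniture and walls round the work are solid. World frame = base frame: x ahead of the robot, y to its left, z up, the work surface at z = 0. Lengths are in m, angles in rad, forces in N, time in s.
With the tool pointing down it reaches from about 0.275 to 0.75 m from the base axis. Payload 10.2 kg.
Tool frame: the origin (TCP) lies at the very end of the fingers, on their centre line; the grasp point (between the pads) lies env.tcp_to_grasp behind it (env.tcp_to_grasp is the distance from the TCP to the grasp point, in m); z points along the fingers, y is the line along which they close (so a half turn about z gives the same grasp; the last joint's range is limited). The gripper opens to 85 mm and grips with 20 to 120 N. Pads are 22 mm wide; open, the fingers measure 114 mm over their backs; the gripper's body (76 mm by 85 mm) begins 54 mm behind the grasp point. The pads swing forward as they close: fully open they stand 13 mm farther back than shut.
Start: joints at [1.05, 0.313, 1.498, -0, 1.331, -0.223], TCP at [0.154, 0.502, 0.231] pointing down, gripper open.
Joint ranges: [-2.94, 2.94], [-0.97, 2.17], [0.19, 2.56], [-1.23, 4.37], [0.02, 3.11], [-2.88, 2.88]. Speed limits (rad/s): [2.39, 2.39, 3.01, 3.14, 3.14, 3.14].

## Interface

Orientations are given as a 3x3 rotation matrix whose columns are the frame's x, y, z axes.
In Python, from rig import telemetry, cams, hand_in, spotter, env gives the robot as it stands.
- The arm moves only by the shell command python3 -m inch 'ROWS' [OPENING] [FORCE]. ROWS is JSON, a list of rows, each a list of 2 entries, a list of its own where there are three numbers: the shift along the tool's x, y, z in mm, then the turn, a rotation vector about the tool's x, y, z in degrees. In form: [[[dx, dy, dz], [ax, ay, az]], ...]. A call has 1 to 12 rows; each row is the pose to reach, as a shift and turn from the pose commanded when the call began, along the tool's axes at that moment; what a row does not reach only later rows make up. A row lasts 1/8 s, in which the tool goes at most 62.5 mm and 10.7 degrees, less where a joint would pass 70% of its speed; a pose out of reach is approached as far as the arm can. A call with a gripper value outside its range is refused whole. OPENING is the closure, from 0 (fully open) to 1 (shut), set as the call begins (- or left out, the last holds). The fingers move at their own pace and stop on an object; FORCE is the grip in N (left out, the last holds). Time passes only in rows, so rows that repeat a pose let the fingers close. It gives the time, the measured TCP pose, the force, the opening and the grip force at its end, in the units of the state.
- telemetry.sense(): the state, without advancing time (a new reading comes with each control period).
- cams.snapshot(name): name is "scene" or "top"; returns the picture (400x640x3 uint8, blue, green, red); there is no depth.
- cams.camera_model(name): a dict with "fovy" (degrees; the focal length in pixels is half the picture's height over the tangent of half this angle, whatever the lens; pixels are square), "cx", "cy" (the principal point, pixels), "k1" (the pictures are not rectified: a ray, as slopes to the right and down, at radius r is drawn at 1 + k1 r^2 times it, then the intrinsics apply), "R" (3x3) and "t" (3): a world point X has camera coordinates R X + t. Camera axes: x right, y down, z forward; pixel columns grow to the right and rows downward; lengths in m; the calibration is good to about 2 mm. A picture is of the moment at which its call begins. camera_model takes no time and is no camera call.
- hand_in(): hands the job in; it is judged then, once.
Trained networks look in the newest picture that a camera, given by its name, has taken for a name from the list of things; names that differ only in an ending like _2 or _b are one class to them, and where a whole thing is asked for, a point or a joint stands for the part that bears it (a point fixed in the world has none). Each returns a list of dicts, best first, with "conf" (0 to 1); they miss things now and then, are a little off and sometimes report something else, mostly with a low value. They report only what shows in the picture. A call takes as long as a camera call.
- spotter.find_in(name, camera): "location" ([column, row] as shares, 0 to 1, of the picture: columns of its width, rows of its height, amid what is visible of it).
- spotter.spot_point(name, camera): "location" ([column, row] as shares, 0 to 1, of the picture: columns of its width, rows of its height: a listed point, or the origin of a listed thing).
The state is a dict: "time_s": time; "q": joint angles; "qvel": joint speeds; "effort": joint torques, N m; "ee_pos": TCP position; "tcp_rot": TCP orientation; "wrist_force": force on the tool from outside, world axes, zero at the start; "ft_torque": the same for the moment, N m; "finger_gap": finger opening in m; "grip_force": force on a finger pad.
Only numpy, scipy, OpenCV 4.12 (cv2) and the standard library are available. Lean on these libraries where they do the work, as an engineer would, in place of code of your own. Each camera call takes 0.05 s, during which the arm holds its last target. There are 200 camera calls.

## Task

The coffee capsules are locked in the grey box on the hob cover. Dial in the code, left dial to four dots and right dial to two dots, slide the latch fully to the left, and then swing the lid up by its bar handle to at least 60 degrees so that it stays open by itself. Leave the things standing round the box where they are.

Things in the scene. Friction and masses are not known exactly. Their poses are not given: they have to be found in the camera images.
- lockbox: Grey metal capsule box, fixed on the wooden hob cover (cover top z = 0.012 m). 220 mm deep (x), 210 wide (y), 96 high under the lid. Origin: centre of its underside; x points to its back, where the lid is hinged, y to its left (as the robot sees it), z up. Its front half is a sloping panel with two dials and a latch; the lid with its bar handle covers the rear half.
- panel (a point): Middle of the sloping panel's lower edge, axes as the box. From here the panel rises to the back at 35 degrees, 115 mm long up the slope; its outward normal leans 35 degrees from vertical toward the box's front (-x). Take dials and latch with the tool along this normal. The dial axes meet the panel 42 mm up the slope and 55 mm left and right of the middle, the latch 97 mm up.
- dial_left (a joint): Pointer angle of the robot's left dial, rad: 0 = pointing straight up the slope (three dots), positive = clockwise as seen looking at the panel; n dots stand at (n - 3) x 0.698, so its code, four dots, is 0.698. Turns from -1.6 to 1.6, no clicks; 0.06 N m friction holds it where left. The latch runs freely within 0.11 rad of the code and is blocked beyond about 0.2.
- dial_left_grip (a point): On the left dial's axis, 18 mm off the panel. Turns with the dial: z out of the panel, x along the bar to the pointer, y across the bar. Dial: black disc 42 mm wide, 7 high, with a bar grip 36 long, 10 thick, from 7 to 27 mm off the panel, centred on the axis; its end with a white line is the pointer. Marks of one to five dots lie round the upper side, 40 degrees apart, clockwise.
- code_left (a point): The four-dot mark of the left dial, on the panel, 33 mm from the dial's axis, 40 degrees clockwise of straight up the slope. Axes as the box.
- dial_right (a joint): Pointer angle of the robot's right dial: same marks, same zero, sense, range, friction and tolerance as the left dial. Its code, two dots, is -0.698.
- dial_right_grip (a point): On the right dial's axis, 18 mm off the panel. Same shape, point and axes as for the left dial.
- code_right (a point): The two-dot mark of the right dial, on the panel, 33 mm from the dial's axis, 40 degrees anticlockwise of straight up the slope. Axes as the box.
- latch (a joint): Travel of the steel latch near the top of the panel, midway between the dials. 0 m = locked (fully to the right), 0.020 m = free (fully to the left, box +y). Slides only when both dials stand at the code; 1.5 N friction, stays where left. The lid is held down until it is past about 0.017.
- latch_grip (a point): In the latch's upright fin, 18 mm off the panel, moving with it; z out of the panel, y to the box's left (the way it slides), x up the slope. The fin is 18 mm long up the slope, 11 mm thick across y, its top 25 mm off the panel; it stands on a thin plate 22 x 34 mm, top 4 mm off the panel.
- lid (a joint): Flat lid over the rear part of the box, 130 mm front to back, 210 mm wide, hinged along its back edge. Value 0 rad = shut, positive = opened upward, at most 1.7. A stiff hinge (0.22 N m) holds it where it is left.
- lid_grip (a point): Middle of the lid's bar handle: round steel bar 10 mm thick, parallel to the hinge, 62 mm clear between its two posts, near the lid's front edge, its axis 30 mm above the lid's top face. Pinch it across x from above; it turns in the fingers as the lid swings. Its axes turn with the lid (box axes when shut).
- lid_hinge (a point): Middle of the lid's hinge axis, which runs along the box's y axis. Fixed to the box, box axes. With the lid shut the handle bar is 118 mm in front of and 36 mm above it.
- by_spice_jar: Bystander: spice jar with a dark cap, 41 mm wide, 105 mm tall, left of the box. Origin under its centre.
- by_capsule: Bystander: coffee capsule, 37 mm wide, 28 mm tall, left of the box. Origin under its centre.
- by_mug: Bystander: white mug, 59 x 83 x 55 mm, right of the box. Origin under its centre.
- by_tin: Bystander: low round tin, 86 mm wide, 40 mm tall, right of the box. Origin under its centre.

How it is judged:
By the outcome, as a careful person would: the job done as asked, in the order asked, and still so for the second after the job is handed in, with the robot touching nothing.
It also fails if it takes over 61 s, if anything falls off the work surface, if the arm or the gripper's body presses on something with over 40 N, if the wrist force passes 120 N, or if a joint passes its speed limit or range.

## Working session

There is one attempt and no reset: what is moved stays moved. The work goes in short steps, Python scripts to look and compute and a shell command to move; the robot and the scene stay as the last step left them, time stands still between calls to the robot, and variables do not carry over. Pictures are saved under pics/ and viewed, at most 10 in all, crops included, and the job is handed in when it is done.

```bash
ls; mkdir -p pics
python3 - <<'E'
from rig import telemetry,cams,spotter,env
import cv2
print(env.tcp_to_grasp)
s=telemetry.sense();print(s['time_s'],s['ee_pos'],s['tcp_rot'],s['finger_gap'])
for c in('scene','top'):
    cv2.imwrite(f'pics/a_{c}.png',cams.snapshot(c)); print(c,cams.camera_model(c))
    for n in ['panel','dial_left_grip','dial_right_grip','code_left','code_right','latch_grip','lid_grip','lid_hinge','lockbox','by_spice_jar','by_capsule','by_mug','by_tin']:
        print(n,[( round(d['location'][0]*640,1),round(d['location'][1]*400,1),round(d['conf'],2)) for d in spotter.spot_point(n,c)[:2]])
E
```

```text
pics
0.0187
0.0 [0.15393493 0.5016508  0.23073897] [[-9.55973390e-01  2.93452661e-01 -6.42406141e-04]
 [ 2.93453220e-01  9.55972801e-01 -1.10052784e-03]
 [ 2.91169975e-04 -1.24059148e-03 -9.99999188e-01]] 0.08559031806660584
scene {'fovy': 46.383575642803414, 'cx': 316.0325965749552, 'cy': 201.06346071845368, 'k1': -0.140201898230578, 'R': array([[-0.92043898, -0.39048573,  0.017691  ],
       [-0.19692589,  0.42414028, -0.88392603],
       [ 0.33765703, -0.81708379, -0.46729199]]), 't': array([0.46592366, 0.30826889, 0.56290645])}
panel [(393.1, 261.1, 0.77)]
dial_left_grip []
dial_right_grip [(388.0, 224.8, 0.81)]
code_left [(357.0, 243.3, 0.75), (386.3, 223.7, 0.24)]
code_right [(369.1, 226.1, 0.77)]
latch_grip [(359.7, 219.7, 0.45)]
lid_grip [(343.4, 196.6, 0.98), (383.5, 223.9, 0.65)]
lid_hinge [(285.1, 204.3, 0.91)]
lockbox [(335.8, 259.8, 0.56)]
by_spice_jar [(278.6, 300.2, 0.71)]
by_capsule [(328.9, 312.6, 0.9), (281.1, 301.2, 0.57)]
by_mug [(367.4, 226.0, 0.27)]
by_tin [(382.8, 223.0, 0.74)]
top {'fovy': 46.01782125967378, 'cx': 323.94065704043146, 'cy': 193.50523882345914, 'k1': -0.05338144287569897, 'R': array([[-0.02246088, -0.99972773, -0.00632194],
       [-0.99543615,  0.02295022, -0.09262912],
       [ 0.09274899,  0.00421255, -0.99568061]]), 't': array([-0.1303692 ,  0.5896054 ,  1.08668521])}
panel [(340.8, 257.6, 0.74)]
dial_left_grip [(315.9, 249.7, 0.52), (369.2, 251.3, 0.52)]
dial_right_grip [(366.0, 247.0, 0.7)]
code_left [(327.9, 234.4, 0.67)]
code_right [(359.6, 235.9, 0.74)]
latch_grip [(341.2, 230.0, 0.64)]
lid_grip [(347.6, 211.2, 0.85), (342.1, 156.9, 0.32)]
lid_hinge [(339.9, 159.7, 0.65)]
lockbox [(343.3, 213.9, 0.64), (344.0, 212.1, 0.27)]
by_spice_jar [(274.3, 196.5, 0.83)]
by_capsule [(278.3, 233.9, 0.67)]
by_mug [(414.2, 188.4, 0.75)]
by_tin [(413.7, 226.9, 0.56)]
```

```bash
cat > h.py <<'E'
import numpy as np
from rig import telemetry,cams,spotter,env
from scipy.optimize import least_squares
C={c:cams.camera_model(c) for c in('scene','top')}
def proj(c,X):
    m=C[c]; p=np.atleast_2d(X)@m['R'].T+m['t']; s=p[:,:2]/p[:,2:]
    r2=(s**2).sum(1,keepdims=True); f=200/np.tan(np.radians(m['fovy']/2))
    return s*(1+m['k1']*r2)*f+[m['cx'],m['cy']]
a=np.radians(35); U=np.array([np.cos(a),0,np.sin(a)]); N=np.array([-np.sin(a),0,np.cos(a)]); P0=np.array([-.11,0,.030]); Y=np.array([0,1.,0])
B={'panel':P0,'dial_left_grip':P0+.042*U+.055*Y+.018*N,'dial_right_grip':P0+.042*U-.055*Y+.018*N,
'code_left':P0+U*(.042+.033*np.cos(.698))+Y*(.055-.033*np.sin(.698)),'code_right':P0+U*(.042+.033*np.cos(.698))+Y*(-.055+.033*np.sin(.698)),
'latch_grip':P0+.097*U+.018*N-.010*Y,'lid_grip':np.array([-.008,0,.132]),'lid_hinge':np.array([.11,0,.096]),'lockbox':np.zeros(3)}
def Rz(t): return np.array([[np.cos(t),-np.sin(t),0],[np.sin(t),np.cos(t),0],[0,0,1]])
def w(p,X): return np.atleast_2d(X)@Rz(p[2]).T+[p[0],p[1],.012]
E
cat > fit.py <<'E'
from h import *; import cv2
obs={'scene':dict(panel=(393.1,261.1),code_left=(357,243.3),latch_grip=(359.7,219.7),lid_grip=(343.4,196.6),lid_hinge=(285.1,204.3)),
'top':dict(panel=(340.8,257.6),dial_left_grip=(315.9,249.7),dial_right_grip=(366,247),code_left=(327.9,234.4),code_right=(359.6,235.9),latch_grip=(341.2,230),lid_grip=(347.6,211.2),lid_hinge=(339.9,159.7),lockbox=(343.3,213.9))}
def res(p): return np.concatenate([(proj(c,w(p,B[n]))[0]-o) for c in obs for n,o in obs[c].items()])
r=least_squares(res,[.5,0,0],loss='soft_l1'); print(r.x,res(r.x).reshape(-1,2).round(1).tolist())
np.save('p.npy',r.x)
for c in obs:
    im=cv2.imread(f'pics/a_{c}.png'); x0,y0=(180,150) if c=='scene' else (240,130)
    cr=cv2.resize(im[y0:y0+150,x0:x0+ (240 if c=='scene' else 200)],None,fx=3.3,fy=3.3,interpolation=cv2.INTER_CUBIC) if c=='scene' else cv2.resize(im[y0:y0+150,x0:x0+200],None,fx=4,fy=4,interpolation=cv2.INTER_CUBIC)
    k=3.3 if c=='scene' else 4
    L=[(-.11,-.105,0),(-.11,.105,0),(-.11,-.105,.03),(-.11,.105,.03),(.11,.105,.096),(.11,-.105,.096)]
    for X in list(B.values())+[np.array(l) for l in L]:
        u=(proj(c,w(r.x,X))[0]-[x0,y0]+.5)*k; cv2.circle(cr,tuple(u.astype(int)),2,(0,0,255),-1)
    cv2.imwrite(f'pics/b_{c}.png',cr)
E
python3 fit.py
```

```text
[ 0.54313468 -0.18393285 -0.02814907] [[-0.3, 0.4], [2.1, 2.3], [1.5, -2.9], [-0.5, 3.2], [-0.8, -0.7], [0.7, 1.1], [1.4, -1.2], [0.7, 1.8], [-1.0, 0.2], [-2.4, -1.1], [6.0, -1.9], [-4.5, 1.0], [2.7, -0.1], [-2.1, -2.1]]
```

View pics/a_scene.png

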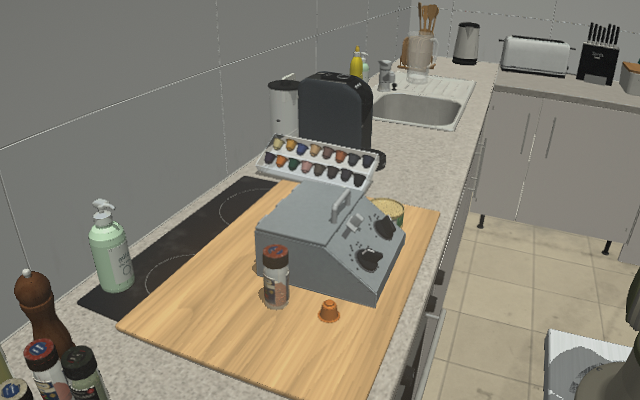

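View pics/b_top.png

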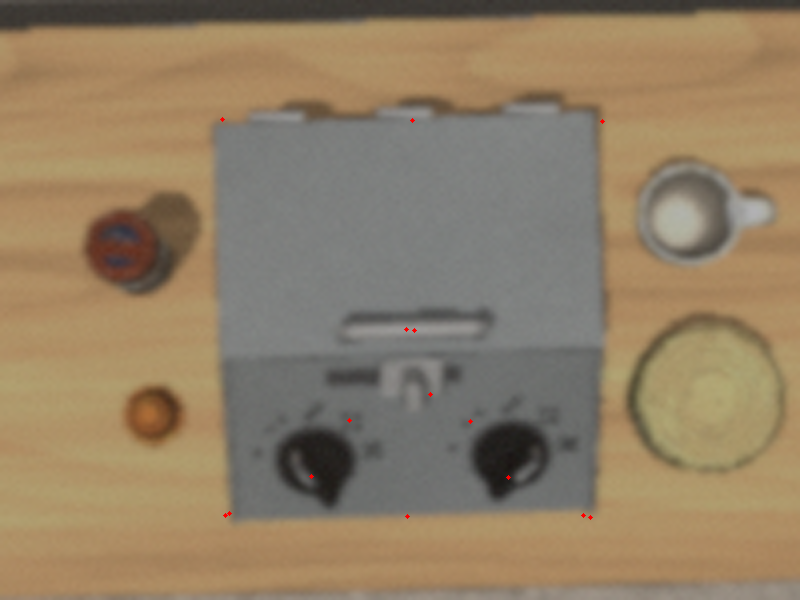

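View pics/b_scene.png

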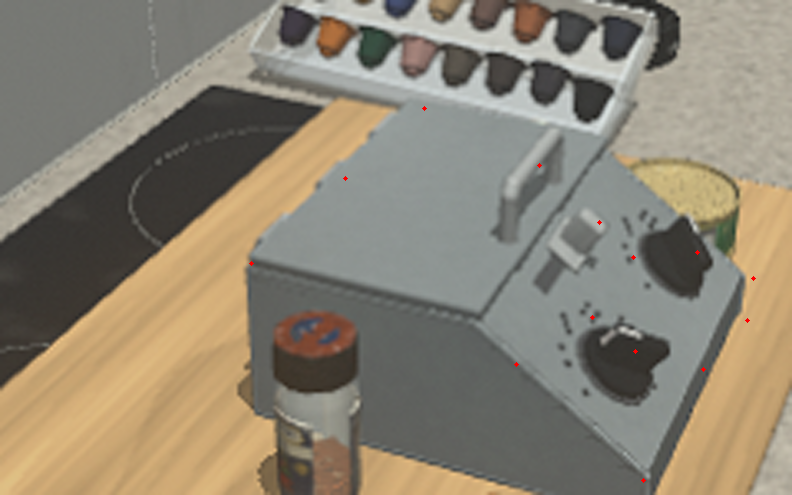

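```bash
cat > fit2.py <<'E'
from h import *; import cv2
G=[('top',(-.11,.105,.03),(235,520)),('top',(-.11,-.105,.03),(595,510)),('top',(-.02,.105,.102),(221,357)),('top',(-.02,-.105,.102),(603,348)),('top',(.11,.105,.102),(215,125)),('top',(.11,-.105,.102),(598,108)),
('top',B['lid_grip'],(413,330)),
('scene',(.11,.105,.102),(250,260)),('scene',(-.02,.105,.102),(480,318)),('scene',(-.11,.105,.03),(650,472)),('scene',(-.11,-.105,.03),(743,272)),('scene',(-.02,-.105,.102),(605,150)),('scene',B['lid_grip'],(533,183))]
def px(c,v): return (np.array(v)/4+[240,130]-.5) if c=='top' else np.array(v)/3.3+[180,150]-.5
def res(p): return np.concatenate([proj(c,w(p,np.array(X)))[0]-px(c,v) for c,X,v in G])
r=least_squares(res,[.5,0,0],loss='soft_l1'); p=r.x; print(p,res(p).reshape(-1,2).round(1).tolist()); np.save('p.npy',p)
for c,(cx,cy) in (('top',(343,240)),('scene',(382,232))):
    im=cv2.imread(f'pics/a_{c}.png'); x0,y0=(cx-40,cy-30); k=10
    cr=cv2.resize(im[y0:y0+60,x0:x0+80],None,fx=k,fy=k,interpolation=cv2.INTER_CUBIC)
    def dot(X,col):
        u=(proj(c,w(p,X))[0]-[x0,y0]+.5)*k; cv2.circle(cr,tuple(u.astype(int)),3,col,-1)
    for s in(1,-1):
        Cn=P0+.042*U+s*.055*Y
        for t in np.arange(0,6.28,.35): dot(Cn+.007*N+.021*(np.cos(t)*U-np.sin(t)*Y),(0,255,255))
        dot(Cn+.027*N,(0,0,255))
        for n in range(1,6):
            t=(n-3)*.698; dot(Cn+.033*(np.cos(t)*U-np.sin(t)*Y),(255,0,0)); dot(Cn+.027*N+.018*(np.cos(t)*U-np.sin(t)*Y),(0,255,0))
    dot(B['latch_grip']+.007*N,(0,0,255))
    cv2.imwrite(f'pics/c_{c}.png',cr)
E
python3 fit2.py
```

```text
[ 0.54523048 -0.18315326  0.01100734] [[-0.8, -0.2], [0.2, -0.8], [-0.5, 0.4], [0.7, -0.7], [-0.7, -0.9], [-0.8, 0.2], [0.1, -0.8], [-0.3, -0.2], [1.1, -0.7], [-0.2, 1.8], [0.5, 0.4], [1.7, -3.2], [0.7, -5.3]]
```

View pics/c_top.png

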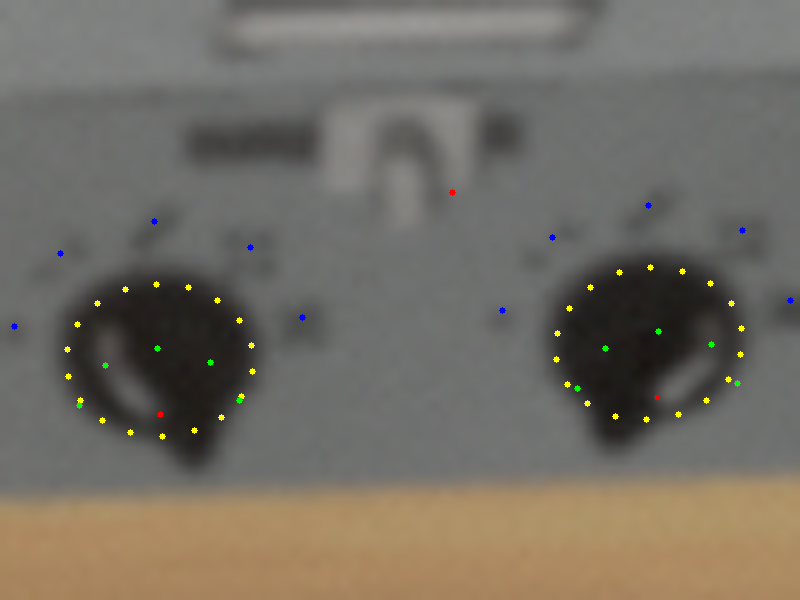

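View pics/c_scene.png

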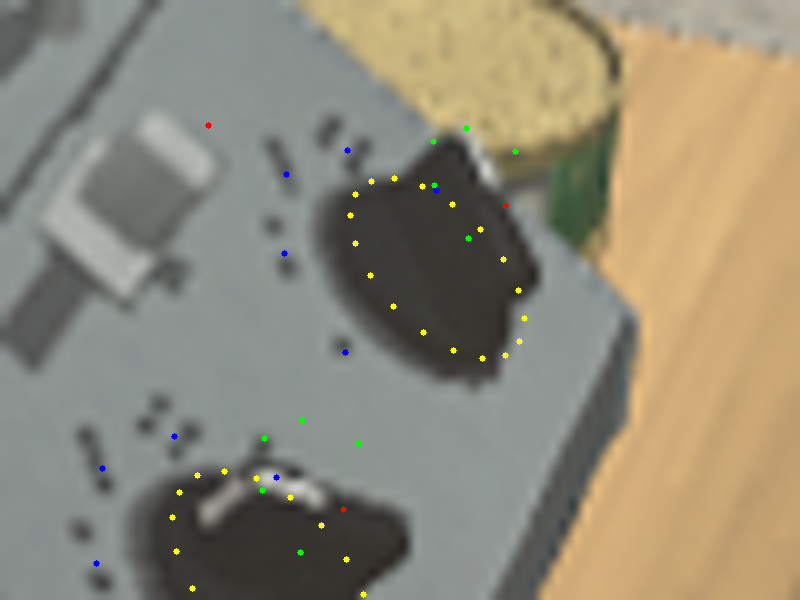

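The top view shows left dial pointer near −0.6 rad, right near +0.75, and the fin midway between the dials at about (343,229) px. The marks in the top view fit the refined box pose to within about 1 px; in the scene view the marks sit a few px off.

```bash
cat > go.py <<'E'
import sys; from h import *
from scipy.spatial.transform import Rotation as Ro
p=np.load('p.npy'); Rb=Rz(p[2])
def dial(s,th,off): 
    d=np.cos(th)*U-np.sin(th)*Y; return w(p,P0+.042*U+s*.055*Y+off*N)[0], Rb@np.c_[d,-np.cross(N,d),-N]
def latch(off,t=0): return w(p,P0+.097*U+t*Y+off*N)[0], Rb@np.c_[U,-Y,-N]
def lid(phi,up,tilt=0):
    h=np.array([.11,0,.096]); a0=np.arctan2(.036,.118)+phi; b=h+np.hypot(.036,.118)*np.array([-np.cos(a0),0,np.sin(a0)])
    R=Ro.from_euler('y',tilt).as_matrix()
    return w(p,b+R@np.array([0,0,up]))[0], Rb@R@np.c_[-Y,[-1,0,0],[0,0,-1]]
def rel(T):
    s=telemetry.sense(); R=np.array(s['tcp_rot']); q=T[0]-s['ee_pos']
    print('t',s['time_s'],'world',T[0].round(4),'shift mm',(R.T@q*1e3).round(1),'turn',Ro.from_matrix(R.T@T[1]).as_rotvec(degrees=True).round(1),'F',np.round(s['wrist_force'],1),'gap',round(s['finger_gap'],4))
for e in sys.argv[1:]: rel(eval(e))
E
python3 go.py 'dial(1,-.6,.09)' 'dial(1,-.6,.010)'
```

```text
t 1.4 world [ 0.4174 -0.1296  0.1398] shift mm [-437.  -526.4   91.5] turn [-42.8  -6.3 123.1] F [ 0.4 -0.4  0.3] gap 0.0854
t 1.4 world [ 0.4633 -0.1291  0.0743] shift mm [-480.8 -512.5  157. ] turn [-42.8  -6.3 123.1] F [ 0.4 -0.4  0.3] gap 0.0854
```

```bash
python3 -m inch '[[[-437,-526,91],[-43,-6,123]],[[-437,-526,91],[-43,-6,123]],[[-437,-526,91],[-43,-6,123]],[[-437,-526,91],[-43,-6,123]],[[-437,-526,91],[-43,-6,123]],[[-437,-526,91],[-43,-6,123]],[[-437,-526,91],[-43,-6,123]],[[-437,-526,91],[-43,-6,123]],[[-437,-526,91],[-43,-6,123]],[[-437,-526,91],[-43,-6,123]],[[-437,-526,91],[-43,-6,123]],[[-437,-526,91],[-43,-6,123]]]' 0.4 30; python3 go.py 'dial(1,-.6,.09)'
```

```text
time_s: 2.9
ee_pos: [0.4179, -0.1323, 0.14]
tcp_rot: [[0.601, 0.573, 0.557], [0.666, -0.744, 0.047], [0.441, 0.343, -0.829]]
wrist_force: [1.4, -1.2, -0.1]
finger_gap: 0.0515
grip_force: 0.0
t 2.9 world [ 0.4174 -0.1296  0.1398] shift mm [ 1.4 -2.4  0. ] turn [-2.5 -0.6  6.9] F [ 1.4 -1.2 -0.1] gap 0.0515
```

```bash
python3 -m inch '[[[1,-2,0],[-2.5,-0.5,7]],[[1,-2,0],[-2.5,-0.5,7]],[[1,-2,0],[-2.5,-0.5,7]]]'; python3 go.py 'dial(1,-.6,.09)' 'dial(1,-.6,.010)'
python3 - <<'E'
from h import *; import cv2
for c,x,y in(('top',283,170),('scene',300,140)):
    im=cams.snapshot(c)[y:y+120,x:x+120]; cv2.imwrite(f'pics/d_{c}.png',im)
a=[cv2.resize(cv2.imread(f'pics/d_{c}.png'),(400,400),interpolation=2) for c in('top','scene')]
cv2.imwrite('pics/d.png',np.hstack(a))
E
```

```text
time_s: 3.28
ee_pos: [0.4171, -0.1269, 0.1404]
tcp_rot: [[0.663, 0.481, 0.574], [0.58, -0.814, 0.012], [0.473, 0.325, -0.819]]
wrist_force: [0.8, -0.7, 0.2]
finger_gap: 0.0509
grip_force: 0.0
t 3.275 world [ 0.4174 -0.1296  0.1398] shift mm [-1.6  2.1  0.6] turn [-0.2 -0.2  0.6] F [ 0.8 -0.7  0.2] gap 0.0509
t 3.275 world [ 0.4633 -0.1291  0.0743] shift mm [-1.8  2.4 80.6] turn [-0.2 -0.2  0.6] F [ 0.8 -0.7  0.2] gap 0.0509
```

View pics/d.png

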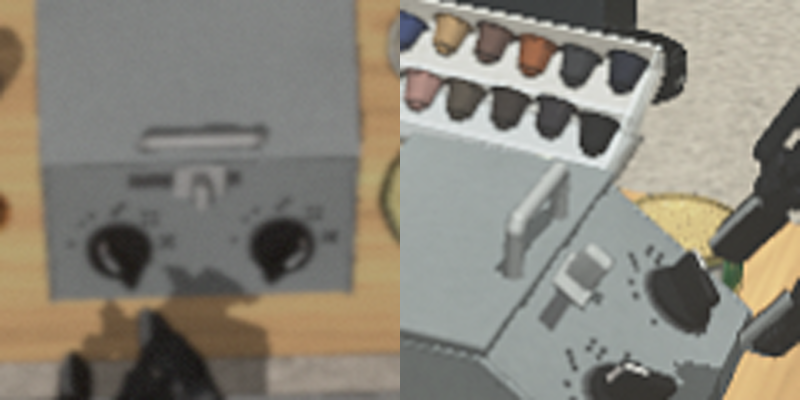

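The hand stands in front of the left dial, with the fingers straddling the line of its bar; in the left crop the fingertips show at (70,375) and (150,320), the dial at (120,245). Going in.

```bash
python3 -m inch '[[[-2,2,30],[0,0,0]],[[-2,2,60],[0,0,0]],[[-2,2,75],[0,0,0]],[[-2,2,80],[0,0,0]],[[-2,2,80],[0,0,0]]]'; python3 go.py 'dial(1,-.6,.01)'; python3 -m inch '[[[0,0,0],[0,0,0]],[[0,0,0],[0,0,0]],[[0,0,0],[0,0,0]],[[0,0,0],[0,0,0]],[[0,0,0],[0,0,0]],[[0,0,0],[0,0,0]]]' 1 30;  python3 go.py 'dial(1,-.6,.01)'
```

```text
time_s: 4.0
ee_pos: [0.4625, -0.1289, 0.0744]
tcp_rot: [[0.665, 0.479, 0.574], [0.578, -0.816, 0.011], [0.473, 0.324, -0.819]]
wrist_force: [0.5, -0.8, -0.1]
finger_gap: 0.0511
grip_force: 0.0
t 4.0 world [ 0.4633 -0.1291  0.0743] shift mm [0.4 0.4 0.6] turn [-0.2 -0.2  0.4] F [ 0.5 -0.8 -0.1] gap 0.0511
time_s: 4.75
ee_pos: [0.4628, -0.1298, 0.0751]
tcp_rot: [[0.665, 0.477, 0.575], [0.578, -0.816, 0.009], [0.473, 0.326, -0.818]]
wrist_force: [-2.9, -2.1, 5.4]
finger_gap: 0.0092
grip_force: 33.2
t 4.75 world [ 0.4633 -0.1291  0.0743] shift mm [ 0.4 -0.7  0.9] turn [-0.1 -0.2  0.4] F [-2.9 -2.1  5.4] gap 0.0092
```

```bash
python3 -m inch '[[[0,0,0],[0,0,10]],[[0,0,0],[0,0,20]],[[0,0,0],[0,0,30]],[[0,0,0],[0,0,40]],[[0,0,0],[0,0,50]],[[0,0,0],[0,0,60]],[[0,0,0],[0,0,70]],[[0,0,0],[0,0,75]],[[0,0,0],[0,0,75]],[[0,0,0],[0,0,75]]]';  python3 go.py 'dial(1,.698,.01)'
```

```text
time_s: 6.0
ee_pos: [0.4629, -0.1297, 0.0752]
tcp_rot: [[0.633, -0.519, 0.575], [-0.639, -0.769, 0.009], [0.437, -0.373, -0.818]]
wrist_force: [-1.3, -0.5, 4.9]
finger_gap: 0.0094
grip_force: 33.1
t 6.0 world [ 0.4633 -0.1291  0.0743] shift mm [-0.5 -0.4  1. ] turn [-0.2  0.  -0.2] F [-1.3 -0.5  4.9] gap 0.0094
```

```bash
python3 -m inch '[[[0,0,0],[0,0,0]],[[0,0,0],[0,0,0]],[[0,0,0],[0,0,0]],[[0,0,-30],[0,0,0]],[[0,0,-75],[0,0,0]],[[0,0,-80],[0,0,0]]]' 0.4;  python3 go.py 'dial(-1,.75,.09)' 'dial(-1,.75,.01)'
```

```text
time_s: 6.75
ee_pos: [0.4163, -0.1304, 0.1415]
tcp_rot: [[0.632, -0.518, 0.576], [-0.638, -0.77, 0.008], [0.439, -0.372, -0.818]]
wrist_force: [0.5, 1.0, 0.4]
finger_gap: 0.0514
grip_force: 0.0
t 6.75 world [ 0.4186 -0.2396  0.1398] shift mm [70.4 83.5  1.9] turn [-0.2 -0.   2.8] F [0.5 1.  0.4] gap 0.0514
t 6.75 world [ 0.4645 -0.239   0.0743] shift mm [70.3 83.7 81.9] turn [-0.2 -0.   2.8] F [0.5 1.  0.4] gap 0.0514
```

```bash
python3 -m inch '[[[35,42,1],[0,0,3]],[[70,83,1],[0,0,3]],[[70,83,1],[0,0,3]],[[70,83,40],[0,0,3]],[[70,83,70],[0,0,3]],[[70,83,81],[0,0,3]],[[70,83,81],[0,0,3]]]'; python3 -m inch '[[[0,0,0],[0,0,0]],[[0,0,0],[0,0,0]],[[0,0,0],[0,0,0]],[[0,0,0],[0,0,0]],[[0,0,0],[0,0,0]],[[0,0,0],[0,0,0]]]' 1 30;  python3 go.py 'dial(-1,.75,.01)' 'dial(-1,-.698,.01)'
```

```text
time_s: 7.62
ee_pos: [0.4643, -0.2366, 0.0724]
tcp_rot: [[0.607, -0.551, 0.573], [-0.678, -0.735, 0.013], [0.414, -0.396, -0.819]]
wrist_force: [-0.1, -0.6, 0.9]
finger_gap: 0.051
grip_force: 0.0
time_s: 8.38
ee_pos: [0.4637, -0.2385, 0.0733]
tcp_rot: [[0.605, -0.552, 0.573], [-0.678, -0.735, 0.008], [0.417, -0.394, -0.819]]
wrist_force: [-9.4, -2.6, 3.8]
finger_gap: 0.0094
grip_force: 31.9
t 8.375 world [ 0.4645 -0.239   0.0743] shift mm [ 1.2 -0.4 -0.3] turn [-0.1  0.1 -0.3] F [-9.4 -2.6  3.8] gap 0.0094
t 8.375 world [ 0.4645 -0.239   0.0743] shift mm [ 1.2 -0.4 -0.3] turn [ -0.1   0.  -83.2] F [-9.4 -2.6  3.8] gap 0.0094
```

```bash
python3 -m inch '[[[0,0,0],[0,0,-10]],[[0,0,0],[0,0,-20]],[[0,0,0],[0,0,-30]],[[0,0,0],[0,0,-40]],[[0,0,0],[0,0,-50]],[[0,0,0],[0,0,-60]],[[0,0,0],[0,0,-70]],[[0,0,0],[0,0,-80]],[[0,0,0],[0,0,-83]],[[0,0,0],[0,0,-83]],[[0,0,0],[0,0,-83]]]';  python3 go.py 'dial(-1,-.698,.01)'; python3 -m inch '[[[0,0,0],[0,0,0]],[[0,0,0],[0,0,0]],[[0,0,0],[0,0,0]],[[0,0,-30],[0,0,0]],[[0,0,-75],[0,0,0]],[[0,0,-80],[0,0,0]],[[0,0,-80],[0,0,0]]]' 0.4;  python3 go.py 'latch(.08)' 'latch(.009)'
```

```text
time_s: 9.75
ee_pos: [0.4636, -0.2408, 0.0733]
tcp_rot: [[0.625, 0.531, 0.573], [0.646, -0.763, 0.003], [0.439, 0.368, -0.82]]
wrist_force: [-7.9, -12.9, -2.0]
finger_gap: 0.0091
grip_force: 31.1
t 9.75 world [ 0.4645 -0.239   0.0743] shift mm [ 2.1 -0.5 -0.3] turn [ 0.1  0.2 -0.3] F [ -7.9 -12.9  -2. ] gap 0.0091
time_s: 10.62
ee_pos: [0.4186, -0.2383, 0.1383]
tcp_rot: [[0.621, 0.534, 0.574], [0.646, -0.763, 0.011], [0.444, 0.364, -0.819]]
wrist_force: [-0.8, 0.4, 0.2]
finger_gap: 0.0512
grip_force: 0.0
t 10.625 world [ 0.4688 -0.184   0.1632] shift mm [77.3 -5.6  9. ] turn [-0.2 -0.1 39.8] F [-0.8  0.4  0.2] gap 0.0512
t 10.625 world [ 0.5095 -0.1835  0.105 ] shift mm [77.1 -5.4 80. ] turn [-0.2 -0.1 39.8] F [-0.8  0.4  0.2] gap 0.0512
```

```bash
python3 -m inch '[[[38,-3,4],[0,0,10]],[[77,-5,9],[0,0,20]],[[77,-5,9],[0,0,30]],[[77,-5,9],[0,0,40]],[[77,-5,9],[0,0,40]],[[77,-5,9],[0,0,40]]]';python3 go.py 'latch(.009)';  python3 - <<'E'
from h import *; import cv2
a=[cv2.resize(cams.snapshot(c)[y:y+100,x:x+100],(400,400),interpolation=2) for c,x,y in(('top',293,185),('scene',325,180))]
cv2.imwrite('pics/e.png',np.hstack(a))
E
```

```text
time_s: 11.38
ee_pos: [0.4688, -0.1845, 0.1627]
tcp_rot: [[0.82, 0.013, 0.573], [0.008, -1.0, 0.012], [0.573, -0.005, -0.82]]
wrist_force: [0.2, 0.3, 1.0]
finger_gap: 0.0512
grip_force: 0.0
t 11.375 world [ 0.5095 -0.1835  0.105 ] shift mm [ 0.3 -0.1 70.6] turn [-0.3  0.  -0.1] F [0.2 0.3 1. ] gap 0.0512
```

View pics/e.png

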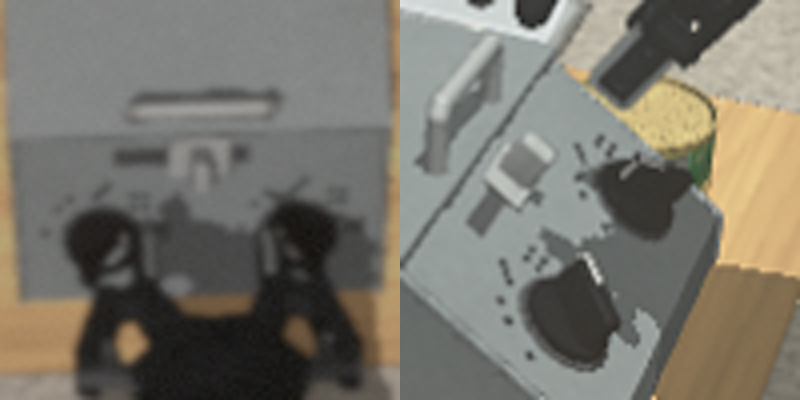

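In the scene crop the left dial's white line (590,270) points at the four dots and the right dial's (630,170) at the two dots. Top crop: latch fin at (205,165), the fingers either side. Going for the latch.

```bash
python3 -m inch '[[[0,0,30],[0,0,0]],[[0,0,55],[0,0,0]],[[0,0,70],[0,0,0]],[[0,0,70],[0,0,0]]]'; python3 -m inch '[[[0,0,0],[0,0,0]],[[0,0,0],[0,0,0]],[[0,0,0],[0,0,0]],[[0,0,0],[0,0,0]],[[0,0,0],[0,0,0]],[[0,0,0],[0,0,0]]]' 1 30; python3 go.py 'latch(.009)' 'latch(.009,.02)'
```

```text
time_s: 11.98
ee_pos: [0.5088, -0.1836, 0.1051]
tcp_rot: [[0.82, 0.012, 0.572], [0.006, -1.0, 0.012], [0.573, -0.007, -0.82]]
wrist_force: [0.4, 0.8, 0.3]
finger_gap: 0.0512
grip_force: 0.0
time_s: 12.72
ee_pos: [0.5088, -0.1841, 0.1067]
tcp_rot: [[0.819, 0.01, 0.574], [0.005, -1.0, 0.01], [0.574, -0.005, -0.819]]
wrist_force: [-5.9, 0.9, 6.2]
finger_gap: 0.01
grip_force: 34.6
t 12.725 world [ 0.5095 -0.1835  0.105 ] shift mm [-0.4 -0.6  1.8] turn [-0.2 -0.1 -0.2] F [-5.9  0.9  6.2] gap 0.01
t 12.725 world [ 0.5093 -0.1635  0.105 ] shift mm [ -0.5 -20.6   1.9] turn [-0.2 -0.1 -0.2] F [-5.9  0.9  6.2] gap 0.01
```

```bash
python3 -m inch '[[[0,-4,0],[0,0,0]],[[0,-8,0],[0,0,0]],[[0,-12,0],[0,0,0]],[[0,-16,0],[0,0,0]],[[0,-20,0],[0,0,0]],[[0,-21.5,0],[0,0,0]],[[0,-21.5,0],[0,0,0]],[[0,-21.5,0],[0,0,0]]]'; python3 go.py 'latch(.009,.02)'
```

```text
time_s: 13.72
ee_pos: [0.5087, -0.1643, 0.1067]
tcp_rot: [[0.819, 0.007, 0.574], [0.005, -1.0, 0.006], [0.574, -0.002, -0.819]]
wrist_force: [-6.7, -8.2, 2.4]
finger_gap: 0.0102
grip_force: 34.2
t 13.725 world [ 0.5093 -0.1635  0.105 ] shift mm [-0.4 -0.8  1.8] turn [ 0.  -0.  -0.2] F [-6.7 -8.2  2.4] gap 0.0102
```

```bash
python3 -m inch '[[[0,-2,0],[0,0,0]],[[0,-2,0],[0,0,0]],[[0,-2,0],[0,0,0]]]'; python3 -m inch '[[[0,2,0],[0,0,0]],[[0,2,0],[0,0,0]],[[0,2,0],[0,0,0]],[[0,2,0],[0,0,0]],[[0,2,-30],[0,0,0]],[[0,2,-75],[0,0,0]],[[0,2,-90],[0,0,0]],[[0,2,-90],[0,0,0]]]' 0.4; python3 go.py 'lid(0,.09)' 'lid(0,-.012)'
```

```text
time_s: 14.1
ee_pos: [0.5087, -0.1642, 0.1068]
tcp_rot: [[0.818, 0.005, 0.574], [0.004, -1.0, 0.002], [0.574, 0.001, -0.819]]
wrist_force: [-5.2, -16.6, -1.6]
finger_gap: 0.0101
grip_force: 33.7
time_s: 15.1
ee_pos: [0.4571, -0.1637, 0.1807]
tcp_rot: [[0.818, 0.01, 0.575], [0.005, -1.0, 0.01], [0.575, -0.005, -0.818]]
wrist_force: [-0.1, -0.3, 0.2]
finger_gap: 0.0514
grip_force: 0.0
t 15.1 world [ 0.5372 -0.1832  0.234 ] shift mm [96.1 20.1  2.3] turn [-27.7 -27.3  86.8] F [-0.1 -0.3  0.2] gap 0.0514
t 15.1 world [ 0.5372 -0.1832  0.132 ] shift mm [37.5 20.6 85.7] turn [-27.7 -27.3  86.8] F [-0.1 -0.3  0.2] gap 0.0514
```

```bash
sed -i 's/np.c_\[-Y,\[-1,0,0\]/np.c_[Y,[1,0,0]/' go.py; python3 go.py 'lid(0,.09)'
```

```text
t 15.1 world [ 0.5372 -0.1832  0.234 ] shift mm [96.1 20.1  2.3] turn [ 27.3 -27.7 -87.1] F [-0.1 -0.3  0.2] gap 0.0514
```

```bash
python3 -m inch '[[[30,20,-30],[27,-28,-87]],[[60,20,-20],[27,-28,-87]],[[96,20,2],[27,-28,-87]],[[96,20,2],[27,-28,-87]],[[96,20,2],[27,-28,-87]],[[96,20,2],[27,-28,-87]],[[96,20,2],[27,-28,-87]],[[96,20,2],[27,-28,-87]],[[96,20,2],[27,-28,-87]],[[96,20,2],[27,-28,-87]],[[96,20,2],[27,-28,-87]],[[96,20,2],[27,-28,-87]]]' 0.4; python3 go.py 'lid(0,-.012)';  python3 - <<'E'
from h import *; import cv2
a=[cv2.resize(cams.snapshot(c)[y:y+100,x:x+100],(400,400),interpolation=2) for c,x,y in(('top',293,165),('scene',305,130))]
cv2.imwrite('pics/f.png',np.hstack(a))
E
```

```text
time_s: 16.6
ee_pos: [0.5369, -0.1831, 0.2329]
tcp_rot: [[-0.006, 1.0, -0.001], [1.0, 0.006, -0.004], [-0.004, -0.001, -1.0]]
wrist_force: [-1.0, -0.3, -0.3]
finger_gap: 0.0511
grip_force: 0.0
t 16.6 world [ 0.5372 -0.1832  0.132 ] shift mm [  0.2   0.5 100.9] turn [-0.1  0.2 -0.3] F [-1.  -0.3 -0.3] gap 0.0511
```

View pics/f.png

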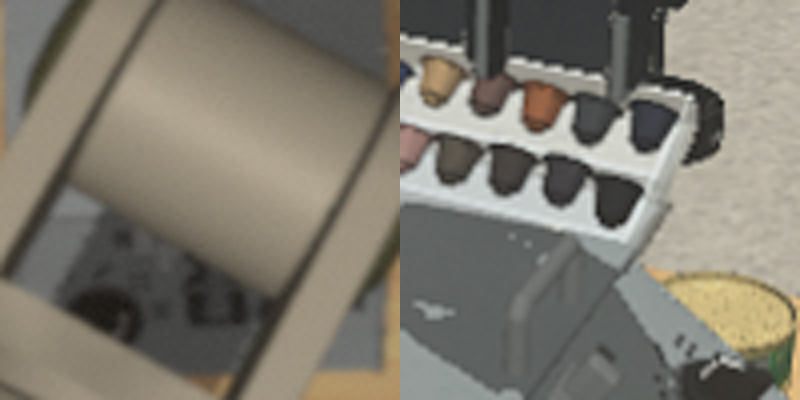

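The fingers at (490,40) and (620,60) straddle the bar (560,290) in the scene crop; the top view is covered by the arm. Descending with a smaller opening.

```bash
python3 -m inch '[[[0,0,30],[0,0,0]],[[0,0,60],[0,0,0]],[[0,0,90],[0,0,0]],[[0,0,101],[0,0,0]],[[0,0,101],[0,0,0]]]' 0.6; python3 go.py 'lid(0,-.012)'; python3 -m inch '[[[0,0,0],[0,0,0]],[[0,0,0],[0,0,0]],[[0,0,0],[0,0,0]],[[0,0,0],[0,0,0]],[[0,0,0],[0,0,0]]]' 1 40;python3 go.py 'lid(.3,-.012)' 'lid(.6,-.012)' 'lid(.9,-.012)' 'lid(1.2,-.012)' 'lid(1.25,-.012)'
```

```text
time_s: 17.32
ee_pos: [0.5369, -0.1835, 0.1323]
tcp_rot: [[-0.008, 1.0, -0.002], [1.0, 0.008, -0.004], [-0.004, -0.002, -1.0]]
wrist_force: [-0.4, -0.8, 0.6]
finger_gap: 0.0343
grip_force: 0.0
t 17.325 world [ 0.5372 -0.1832  0.132 ] shift mm [0.3 0.3 0.3] turn [-0.1  0.3 -0.2] F [-0.4 -0.8  0.6] gap 0.0343
time_s: 17.95
ee_pos: [0.5374, -0.1837, 0.1334]
tcp_rot: [[-0.008, 1.0, 0.0], [1.0, 0.008, -0.006], [-0.006, 0.0, -1.0]]
wrist_force: [-1.2, -0.9, 6.1]
finger_gap: 0.0083
grip_force: 39.1
t 17.95 world [ 0.5531 -0.1831  0.1653] shift mm [  0.3  15.8 -31.9] turn [ 0.   0.3 -0.1] F [-1.2 -0.9  6.1] gap 0.0083
t 17.95 world [ 0.5782 -0.1828  0.1923] shift mm [  0.2  40.8 -58.9] turn [ 0.   0.3 -0.1] F [-1.2 -0.9  6.1] gap 0.0083
t 17.95 world [ 0.6101 -0.1824  0.2108] shift mm [  0.2  72.7 -77.4] turn [ 0.   0.3 -0.1] F [-1.2 -0.9  6.1] gap 0.0083
t 17.95 world [ 0.646 -0.182  0.219] shift mm [  0.2 108.7 -85.6] turn [ 0.   0.3 -0.1] F [-1.2 -0.9  6.1] gap 0.0083
t 17.95 world [ 0.6522 -0.182   0.2193] shift mm [  0.2 114.8 -85.9] turn [ 0.   0.3 -0.1] F [-1.2 -0.9  6.1] gap 0.0083
```

```bash
python3 -m inch '[[[0,3,-9],[0,0,0]],[[0,7,-17],[0,0,0]],[[0,11,-26],[0,0,0]],[[0,16,-33],[0,0,0]],[[0,21,-41],[0,0,0]],[[0,27,-48],[0,0,0]],[[0,27,-48],[0,0,0]]]'; python3 go.py 'lid(.45,-.012)'
```

```text
time_s: 18.82
ee_pos: [0.5636, -0.1834, 0.1818]
tcp_rot: [[-0.008, 1.0, -0.003], [1.0, 0.008, -0.006], [-0.006, -0.003, -1.0]]
wrist_force: [-9.3, -2.6, 6.7]
finger_gap: 0.008
grip_force: 39.6
t 18.825 world [ 0.5646 -0.1829  0.1797] shift mm [0.5 1.  2. ] turn [-0.2  0.3 -0.1] F [-9.3 -2.6  6.7] gap 0.008
```

```bash
python3 -m inch '[[[0,7,-7],[0,0,0]],[[0,14,-12],[0,0,0]],[[0,21,-18],[0,0,0]],[[0,29,-23],[0,0,0]],[[0,37,-27],[0,0,0]],[[0,46,-31],[0,0,0]],[[0,54,-34],[0,0,0]],[[0,63,-37],[0,0,0]],[[0,72,-38],[0,0,0]],[[0,82,-39],[0,0,0]],[[0,82,-39],[0,0,0]],[[0,82,-39],[0,0,0]]]'; python3 go.py 'lid(1.2,-.012)'
python3 - <<'E'
from h import *; import cv2
a=[cv2.resize(cams.snapshot(c)[y:y+120,x:x+120],(400,400),interpolation=2) for c,x,y in(('top',283,100),('scene',255,110))]
cv2.imwrite('pics/g.png',np.hstack(a))
E
```

```text
time_s: 20.32
ee_pos: [0.6471, -0.1826, 0.2217]
tcp_rot: [[-0.008, 1.0, 0.003], [1.0, 0.008, -0.007], [-0.007, 0.003, -1.0]]
wrist_force: [1.4, -3.2, 7.3]
finger_gap: 0.0081
grip_force: 40.9
t 20.325 world [ 0.646 -0.182  0.219] shift mm [ 0.6 -1.1  2.6] turn [ 0.2  0.4 -0.2] F [ 1.4 -3.2  7.3] gap 0.0081
```

View pics/g.png

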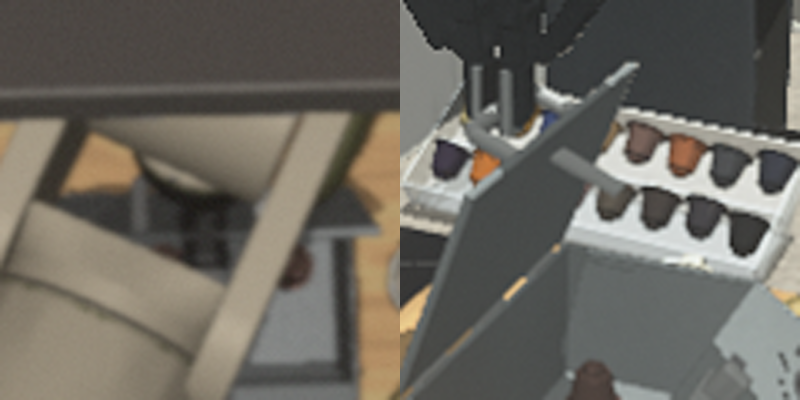

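The scene crop shows the lid standing open at about 69°, with the bar held between the fingers at (490,130). Releasing with a small opening, then straight up.

```bash
python3 -m inch '[[[0,0,0],[0,0,0]],[[0,0,0],[0,0,0]],[[0,0,0],[0,0,0]],[[0,0,-10],[0,0,0]],[[0,0,-20],[0,0,0]],[[0,0,-40],[0,0,0]],[[0,0,-70],[0,0,0]],[[0,0,-90],[0,0,0]],[[0,0,-90],[0,0,0]]]' 0.78; python3 go.py 'lid(1.2,.08)'; python3 -m inch '[[[0,-60,-10],[0,0,0]],[[0,-120,-20],[0,0,0]],[[0,-180,-20],[0,0,0]],[[0,-240,-20],[0,0,0]],[[0,-240,-20],[0,0,0]],[[0,-240,-20],[0,0,0]]]'
python3 - <<'E'
from h import *; import cv2
a=[cv2.resize(cams.snapshot(c)[y:y+180,x:x+180],(400,400),interpolation=2) for c,x,y in(('top',253,100),('scene',235,130))]
cv2.imwrite('pics/i.png',np.hstack(a))
E
```

```text
time_s: 21.55
ee_pos: [0.6465, -0.1818, 0.3111]
tcp_rot: [[-0.008, 1.0, 0.002], [1.0, 0.008, -0.006], [-0.006, 0.002, -1.0]]
wrist_force: [-0.3, 0.2, 0.2]
finger_gap: 0.0188
grip_force: 0.0
t 21.55 world [ 0.646 -0.182  0.311] shift mm [-0.3 -0.5  0.1] turn [ 0.1  0.4 -0.1] F [-0.3  0.2  0.2] gap 0.0188
time_s: 22.3
ee_pos: [0.4065, -0.1837, 0.3293]
tcp_rot: [[-0.008, 1.0, -0.001], [1.0, 0.008, -0.005], [-0.005, -0.001, -1.0]]
wrist_force: [0.9, -0.4, 0.0]
finger_gap: 0.019
grip_force: 0.0
```

View pics/i.png

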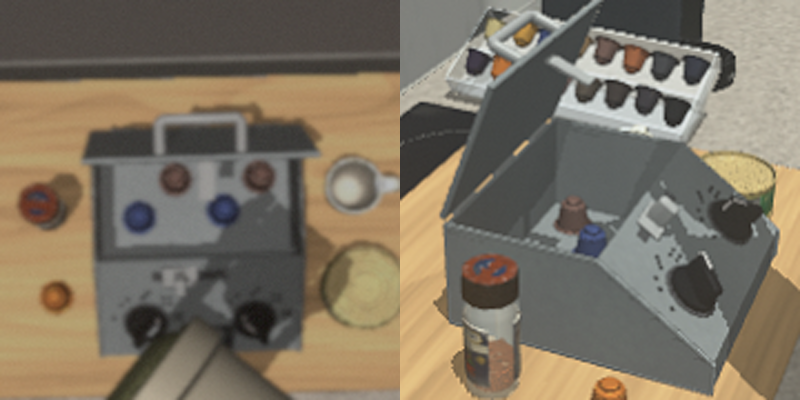

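The lid stands open with the bar at (200,118) in the top crop, the latch is left, both dials are on code, and the bystanders stand where they were. I check the lid angle against that bar row before handing in.

Run:
```python
from h import *; 
p=np.load('p.npy')
for d in(55,60,65,70,75):
    a0=np.arctan2(.036,.118)+np.radians(d); b=np.array([.11,0,.096])+.1234*np.array([-np.cos(a0),0,np.sin(a0)])
    print(d,proj('top',w(p,b))[0], 'row in view',(proj('top',w(p,b))[0][1]-100)/.45)
```

```text
55 [342.72836429 168.05525462] row in view 151.23389916640824
60 [342.57849588 162.56690503] row in view 139.03756672607693
65 [342.4082931  157.02927824] row in view 126.731729412372
70 [342.21951819 151.50158792] row in view 114.44797315488863
75 [342.01420218 146.04304017] row in view 102.3178670501993
```

Bar row 118 means about 68.5°.

```bash
python3 -c "
from rig import hand_in; print(hand_in())"
```

```text
the job is handed in; nothing more can be done
None
```

Job handed in at about 22 s: left dial on four dots, right dial on two, latch fully left, lid standing open by itself at about 68°, and the bystanders look unmoved in the last pictures.

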